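# Hook a spring test probe under a module's terminal post

## Task

Connect the test jig's sprung hook probe to the tall flat-headed post of the power module: press the probe's knob down so that its hook comes out below the post's head, keep it down while you slide the probe along its rods until you feel that the hook stands under the head, then let the knob come up so that the hook catches the head, and let go. Feel your way: do not bear hard on the module or its post with the hook, do not shove the module out of place, and leave everything else on the bench where it is.

Things in the scene. Friction and masses are not known exactly. Their poses are not given: they have to be found in the camera images.
- jig: The test jig, fixed to the bench: an aluminium base plate (230 x 320 x 12 mm) with two uprights and two horizontal guide rods along its y axis on its near (-x) side, towards the robot, 130 mm high. Origin on the bench; the probe travels along the jig's own +y axis in the plane x = 0 of the jig, where the post also stands (to within 4 mm).
- carriage (a joint): How far the probe carriage has slid along the rods, in m, along the jig's +y (towards the post), 0 to 0.11. The probe's axis is at x = 0, y = -0.060 + value in the jig's frame. It slides with about 1.2 N of friction and stays where it is left.
- plunger (a joint): How far the probe's knob is pressed down, in m: 0 when up, 0.018 at its internal stop. Knob and hook move down together. Spring: 2 N plus 0.3 N per mm. At 0.014 the hook's foot lands on the module's top plate; beyond 0.007 the toe passes below the post's head; a caught hook is held at about 0.007 by the head's underside.
- knob_grip (a point): Grip point on the axis of the probe's black knob, an upright cylinder 20 mm in diameter and 32 mm high, standing on a round flange 40 mm across and 5 mm thick; the point lies 21 mm above the flange and 11 mm below the knob's top, 166 mm above the bench while the knob is up. Moves with carriage and plunger.
- hook: The steel hook at the probe's lower end: an upright shank (8 mm wide in x, 4 mm thick in y) with a toe 3 mm thick and 8 mm wide that sticks out 5 mm beyond the shank's +y face, towards the post. Origin at the underside of the foot, on the probe's axis; axes as the jig's; 66 mm above the bench while the knob is up, where the toe is level with the upper part of the post's head and would run into its side.
- module: The power module under test: white metal box with a grey top plate, 100 x 170 x 40 mm (x, y, z), about 1.8 kg, standing loose on the jig's base plate (its top 52 mm above the bench). Origin at the centre of its underside; axes nearly the jig's. Two small low studs and a black block stand on it to the sides, out of the hook's way.
- slot (a point): Middle of the slot along the module's y axis that holds the tall post, on the top plate (x 0, y 30 mm in the module). The post does not shift, but its axis stands anywhere within 10 mm either way along the slot, and that is not measured. Shaft 6 mm in diameter, 10 mm tall; round flat head 19 mm in diameter, 7 mm thick (underside 62 mm, top 69 mm above the bench).
- seal_ring: Bystander: short aluminium ring, 32 mm across, 9 mm high, lying on the jig's base plate along its +x edge, beyond the module.
- cap_nut: Bystander: small brass cylinder, 16 mm across, 12 mm high, standing on top of the module near a corner.
- driver: Bystander: screwdriver lying to the right.
- spanner: Bystander: open wrench lying to the left.
- flange: Bystander: stepped steel flange, 54 mm across, 40 mm high, on the left.
- jar: Bystander: glass jar, 60 mm across, 75 mm high, on the right.
- parts_tray: Bystander: open grey tray 120 x 170 x 35 mm on the far right.
Things that resemble listed ones, but are neither listed nor needed, are in the scene too. Of the things like the module, leave any that is purple; of the rest the larger one is meant.

How it is judged:
By the outcome, as a careful person would: the job done as asked, in the order asked, and still so for the second after the job is handed in, with the robot touching nothing.
It also fails if it takes over 43 s, if anything falls off the work surface, if the arm or the gripper's body presses on something with over 40 N, if the wrist force passes 120 N, or if a joint passes its speed limit or range.

## Robot

A 6-joint arm with a two-finger parallel gripper is mounted at the origin on the work surface. World frame = base frame: x ahead of the robot, y to its left, z up, the work surface at z = 0. Lengths are in m, angles in rad, forces in N, time in s.
With the tool pointing down it reaches from about 0.375 to 0.975 m from the base axis. Payload 3.8 kg.
Tool frame: the origin (TCP) lies midway between the tips of the shut fingers; the grasp point (between the pads) lies bot.grasp_offset behind it (bot.grasp_offset is the distance from the TCP to the grasp point, in m); z points along the fingers, y is the direction in which the jaws open and shut (so a half turn about z gives the same grasp; the last joint's range is limited). The gripper opens to 85 mm and grips with 20 to 120 N. Pads are 22 mm wide; open, the fingers measure 114 mm over their backs; the gripper's body (76 mm by 85 mm) begins 54 mm behind the grasp point. The pads swing forward as they close: fully open they stand 13 mm farther back than shut.
Start: joints at [-1.32, 0.264, 1.604, -0, 1.274, -0.037], TCP at [0.192, -0.647, 0.231] pointing down, gripper open.
Joint ranges: [-2.63, 2.63], [-0.94, 2.18], [0.31, 2.57], [-1.31, 4.45], [0, 2.66], [-2.55, 2.55]. Speed limits (rad/s): [2.57, 2.57, 3.14, 3.14, 3.14, 3.14].

## Interface

Orientations are given as a rotation vector (axis times angle).
In Python, from workcell import read_state, viewer, job, bot gives the robot as it stands.
- The arm moves only by the shell command python3 -m crank 'ROWS' [FORCE]. ROWS is text: rows parted by semicolons, each of 7 numbers parted by spaces: the shift along the tool's x, y, z in mm, then the turn, a rotation vector about the tool's x, y, z in rad, then the closure in counts, from 0 (fully open) to 255 (shut). A call has 1 to 20 rows; each row is the pose to reach, as a shift and turn from the pose commanded when the call began, along the tool's axes at that moment; what a row does not reach only later rows make up. A row lasts 1/8 s, in which the tool goes at most 62.5 mm and 10.7 degrees, less where a joint would pass 70% of its speed; a pose out of reach is approached as far as the arm can. A call with a gripper value outside its range is refused whole. The fingers move at their own pace and stop on an object; FORCE is the grip in N (left out, the last holds). Time passes only in rows, so rows that repeat a pose let the fingers close. It gives the time, the measured TCP pose, the force and the opening at its end, in the units of the state.
- read_state(): the state, without advancing time (a new reading comes with each control period).
- viewer.read_camera(name): name is "scene" or "side" or "wrist"; returns a dict with "pixels" (420x560x3 uint8, red, green, blue), "vertical_fov" (degrees; the focal length in pixels is half the picture's height over the tangent of half this angle, whatever the lens; pixels are square), "cx", "cy" (the principal point, pixels), "view" (4x4, takes a point from world to camera coordinates); the wrist camera has in their place "tool_from_camera" (4x4, takes a point from camera to tool coordinates, whose origin is the TCP and whose axes are the flange's). Camera axes: x right, y up, looking along -z (the intrinsics and any distortion apply to the point x, -y, -z); pixel columns grow to the right and rows downward; lengths in m; the calibration is good to about 2 mm. A picture is of the moment at which its call begins: read the wrist's pose just before it. There is no depth.
- job.finish_job(): hands the job in, once; it reports no verdict.
The state is a dict: "time": time; "q": joint angles; "joint_vel": joint speeds; "joint_torque": joint torques, N m; "tool_pos": TCP position; "tcp_rot": TCP orientation; "wrist_force": force on the tool from outside, world axes, zero at the start; "torque": the same for the moment, N m; "width": opening from 0.0 (shut) to 1.0 (fully open).
Only numpy, scipy, OpenCV 4.12 (cv2) and the standard library are available. Lean on these libraries where they do the work, as an engineer would, in place of code of your own. Each camera call takes 0.05 s, during which the arm holds its last target.

## Working session

There is one attempt and no reset: what is moved stays moved. The work goes in short steps, Python scripts to look and compute and a shell command to move; the robot and the scene stay as the last step left them, time stands still between calls to the robot, and variables do not carry over. Pictures are saved under pics/ and viewed, and the job is handed in when it is done.

```bash
ls; mkdir -p pics; cat > h.py <<'E'
import numpy as np, cv2
from workcell import read_state, viewer, job, bot
def snap(n,f):
    s=read_state(); d=viewer.read_camera(n); cv2.imwrite('pics/'+f,cv2.cvtColor(d['pixels'],cv2.COLOR_RGB2BGR)); 
    import pickle; pickle.dump((s,d),open('pics/'+f+'.pkl','wb')); return s,d
E
python3 - <<'E'
from h import *
for n in ['scene','side','wrist']:
    s,d=snap(n,n+'1.png'); print(n,{k:v for k,v in d.items() if k!='pixels'})
print(s,bot.grasp_offset, dir(bot))
E
```

```text
pics
scene {'vertical_fov': 45.334259978169584, 'cx': 276.3205291861447, 'cy': 208.96112795694395, 'view': array([[ 0.15328232,  0.98807783,  0.0143779 ,  0.01450169],
       [-0.83732908,  0.12214224,  0.53288017,  0.3608885 ],
       [ 0.52477094, -0.09372015,  0.84606855, -1.75437267],
       [ 0.        ,  0.        ,  0.        ,  1.        ]])}
side {'vertical_fov': 43.040180013464784, 'cx': 283.6169260818266, 'cy': 214.0137986851602, 'view': array([[-0.78432008, -0.62009154, -0.01812406,  0.33662564],
       [ 0.44882781, -0.58738156,  0.67345118, -0.34467947],
       [-0.42824712,  0.52006671,  0.73900949, -1.28424057],
       [ 0.        ,  0.        ,  0.        ,  1.        ]])}
wrist {'vertical_fov': 67.42664100112509, 'cx': 279.1101983235719, 'cy': 211.4136529981406, 'tool_from_camera': array([[-5.30331451e-04,  9.52039432e-01,  3.05974900e-01,
         7.75783885e-02],
       [ 9.99999504e-01,  7.62867278e-04, -6.40407244e-04,
        -5.28751482e-04],
       [-8.43111187e-04,  3.05974408e-01, -9.52039364e-01,
        -1.42907273e-01],
       [ 0.00000000e+00,  0.000000
[... 410 characters left out ...]
,  3.26089619e-06]), 'tool_pos': array([ 0.19142481, -0.64660048,  0.2300865 ]), 'tcp_rot': array([-3.10712577e+00, -4.50232068e-01,  3.27302989e-04]), 'wrist_force': array([-0.39926518, -1.35800234,  0.6933287 ]), 'torque': array([-0.02240865,  0.03237409,  0.02200234]), 'width': 0.9983916458992744} 0.0187 ['MotionError', '__class__', '__delattr__', '__dict__', '__dir__', '__doc__', '__eq__', '__format__', '__ge__', '__getattribute__', '__getstate__', '__gt__', '__hash__', '__init__', '__init_subclass__', '__le__', '__lt__', '__module__', '__ne__', '__new__', '__reduce__', '__reduce_ex__', '__repr__', '__setattr__', '__sizeof__', '__str__', '__subclasshook__', '__weakref__', 'grasp_offset']
```

View pics/scene1.png

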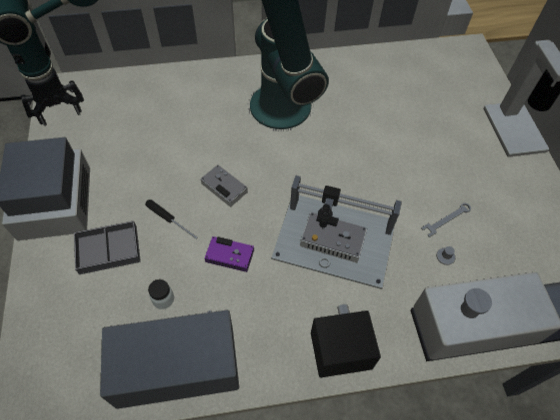

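View pics/side1.png

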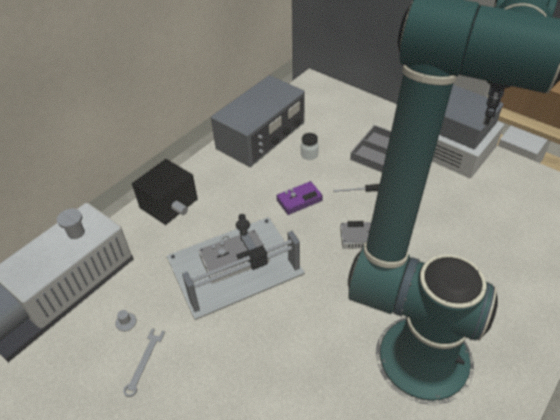

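View pics/wrist1.png

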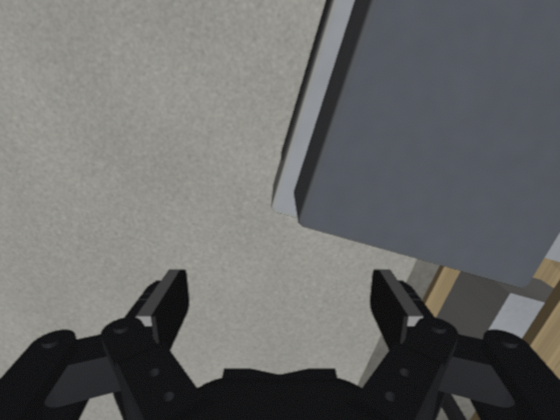

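The jig is in the scene camera at about (335,225) and in the side camera at (235,265). The real module is on the jig. I'll enlarge both views.

```bash
python3 - <<'E'
from h import *
a=cv2.imread('pics/scene1.png')[165:295,265:410]; cv2.imwrite('pics/sc_z.png',cv2.resize(a,None,fx=5,fy=4.6*5/4.6,interpolation=cv2.INTER_CUBIC)[:600*1][:, :800])
a=cv2.imread('pics/scene1.png')[170:290,265:405]; cv2.imwrite('pics/sc_z.png',cv2.resize(a,None,fx=5,fy=5,interpolation=cv2.INTER_CUBIC))
a=cv2.imread('pics/side1.png')[200:320,160:310]; cv2.imwrite('pics/si_z.png',cv2.resize(a,None,fx=5,fy=5,interpolation=cv2.INTER_CUBIC))
E
```

```text
(no output)
```

View pics/sc_z.png

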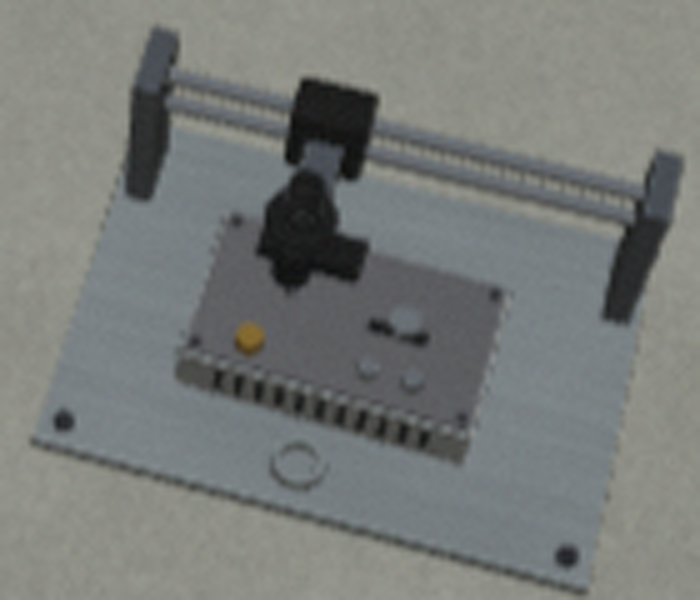

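View pics/si_z.png

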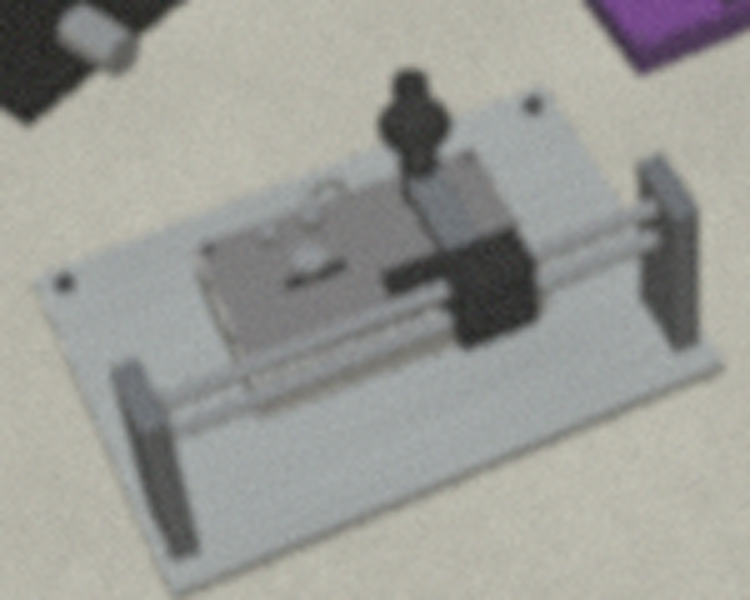

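```bash
cat >> h.py <<'E'
import pickle
def ray(d,u,v,T=None):
    f=210/np.tan(np.radians(d['vertical_fov'])/2)
    c=np.array([(u-d['cx'])/f,-(v-d['cy'])/f,-1])
    M=np.linalg.inv(d['view']) if T is None else T@d['tool_from_camera']
    return M[:3,3],M[:3,:3]@c
def onz(d,u,v,z,T=None):
    o,r=ray(d,u,v,T); return o+r*(z-o[2])/r[2]
def tri(*rs):
    A=0;b=0
    for o,r in rs:
        r=r/np.linalg.norm(r);P=np.eye(3)-np.outer(r,r);A=A+P;b=b+P@o
    return np.linalg.solve(A,b)
def toolT(s):
    T=np.eye(4);T[:3,:3]=cv2.Rodrigues(np.array(s['tcp_rot']))[0];T[:3,3]=s['tool_pos'];return T
def load(f): return pickle.load(open('pics/'+f+'.pkl','rb'))
E
python3 - <<'E'
from h import *
np.set_printoptions(precision=4,suppress=True)
_,sc=load('scene1.png');_,si=load('side1.png')
S=lambda x,y:(265+x/5,170+y/5); D=lambda x,y:(160+x/5,200+y/5)
k=tri(ray(sc,*S(306,182)),ray(si,*D(410,78)));print('knobtop',k, onz(sc,*S(306,182),.177),onz(si,*D(410,78),.177))
print('scene corners',[onz(sc,*S(*p),.012) for p in [(33,438),(588,588)]])
print('side corners',[onz(si,*D(*p),.012) for p in [(38,285),(545,88),(722,362),(180,590)]])
print('screws sc',[onz(sc,*S(*p),.012) for p in [(64,420),(567,556)]],'si',[onz(si,*D(*p),.012) for p in [(64,283),(532,104)]])
print('head',onz(sc,*S(407,320),.069),onz(si,*D(312,258),.069))
print('mod top corners', [onz(sc,*S(*p),.052) for p in [(228,218),(508,294),(180,352),(468,434)]])
print('rodends sc',[onz(sc,*S(*p),.13) for p in [(170,78),(640,192)]],)
E
```

```text
knobtop [0.5379 0.0316 0.1743] [0.5402 0.0319 0.177 ] [0.5356 0.0323 0.177 ]
scene corners [array([ 0.5859, -0.1193,  0.012 ]), array([0.7213, 0.1688, 0.012 ])]
side corners [array([0.7068, 0.1716, 0.012 ]), array([ 0.5754, -0.1153,  0.012 ]), array([ 0.3721, -0.0191,  0.012 ]), array([0.505 , 0.2632, 0.012 ])]
screws sc [array([ 0.5772, -0.1001,  0.012 ]), array([0.7011, 0.1623, 0.012 ])] si [array([0.6962, 0.1617, 0.012 ]), array([ 0.5734, -0.1008,  0.012 ])]
head [0.5721 0.0937 0.069 ] [0.5626 0.0935 0.069 ]
mod top corners [array([0.4817, 0.0105, 0.052 ]), array([0.5549, 0.1591, 0.052 ]), array([ 0.5646, -0.0329,  0.052 ]), array([0.6384, 0.1151, 0.052 ])]
rodends sc [array([ 0.4324, -0.019 ,  0.13  ]), array([0.5444, 0.223 , 0.13  ])]
```

```bash
cat >> h.py <<'E'
from scipy.spatial.transform import Rotation as Ro
def goal(s,p,yaw):
    # tool x at world yaw, pointing down
    R0=Ro.from_rotvec(s['tcp_rot']); c,n=np.cos(yaw),np.sin(yaw)
    Rg=Ro.from_matrix(np.array([[c,n,0],[n,-c,0],[0,0,-1.]]))
    return R0.inv().apply(np.array(p)-s['tool_pos'])*1000,(R0.inv()*Rg).as_rotvec()
E
python3 - <<'E'
from h import *
np.set_printoptions(precision=4,suppress=True)
print(goal(read_state(),[.538,.032,.25],np.radians(-25)))
E
```

```text
(array([ 524.9025, -552.4288,  -18.7239]), array([-0.0018,  0.0006,  0.7241]))
```

```bash
python3 -m crank '0 0 -30 0 0 0 0;525 -552 -20 0 0 0.724 0;525 -552 -20 0 0 0.724 0;525 -552 -20 0 0 0.724 0;525 -552 -20 0 0 0.724 0;525 -552 -20 0 0 0.724 0;525 -552 -20 0 0 0.724 0;525 -552 -20 0 0 0.724 0;525 -552 -20 0 0 0.724 0;525 -552 -20 0 0 0.724 0;525 -552 -20 0 0 0.724 0;525 -552 -20 0 0 0.724 0;525 -552 -20 0 0 0.724 0;525 -552 -20 0 0 0.724 0;525 -552 -20 0 0 0.724 0;525 -552 -20 0 0 0.724 0;525 -552 -20 0 0 0.724 0;525 -552 -20 0 0 0.724 0;525 -552 -20 0 0 0.724 0'
python3 - <<'E'
from h import *
snap('wrist','w2.png');snap('scene','s2.png')
print(read_state())
E
```

```text
time: 2.52
tool_pos: [0.5382, 0.0304, 0.2514]
tcp_rot: [-3.067, 0.681, -0.0]
wrist_force: [0.2, -0.8, -0.3]
width: 1.001
{'time': 2.625, 'q': array([ 1.09168445e-02, -6.22582810e-03,  1.86973801e+00, -1.52824518e-05,
        1.27795331e+00,  2.01838008e+00]), 'joint_vel': array([ 0.00349088,  0.0001223 , -0.00153675,  0.00200153,  0.00011705,
       -0.00027202]), 'joint_torque': array([-8.94563505e-02, -3.65141344e+01, -3.68095171e+01, -5.55982289e-03,
        1.65181325e-03, -6.46812368e-04]), 'tool_pos': array([0.53826474, 0.03077278, 0.25137057]), 'tcp_rot': array([-3.06699776e+00,  6.80468271e-01, -1.99747416e-04]), 'wrist_force': array([ 1.05596278, -0.74916665, -0.24688432]), 'torque': array([-0.00465486,  0.02241121,  0.01399735]), 'width': 1.0001107322889755}
```

View pics/w2.png

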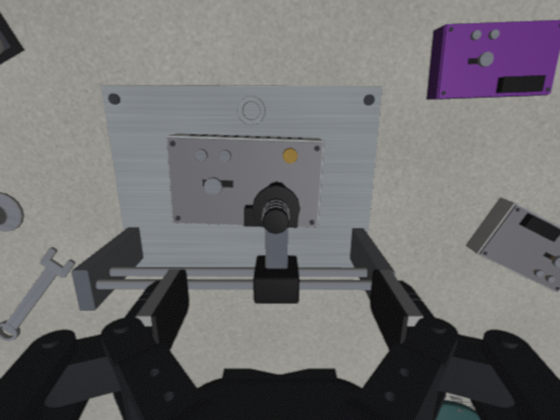

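```bash
python3 - <<'E'
from h import *
a=cv2.imread('pics/w2.png')[110:250,150:340]; cv2.imwrite('pics/w2z.png',cv2.resize(a,None,fx=4,fy=4,interpolation=cv2.INTER_CUBIC))
E
```

```text
(no output)
```

View pics/w2z.png

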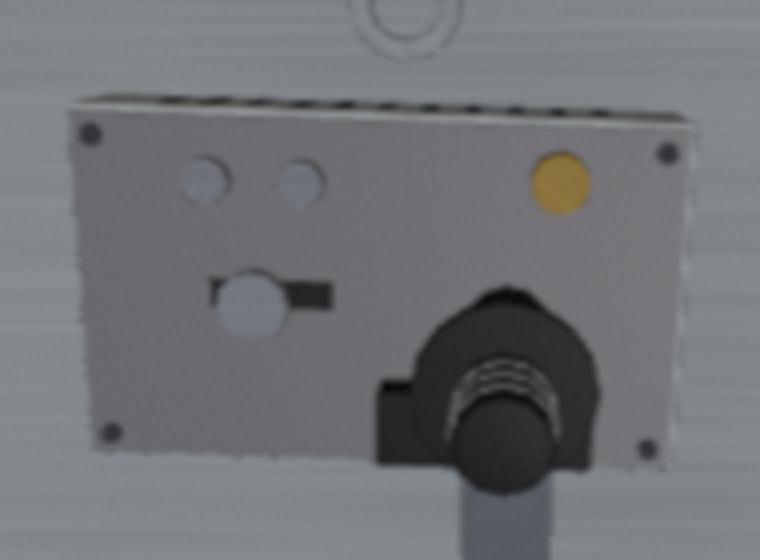

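```bash
python3 - <<'E'
from h import *
np.set_printoptions(precision=4,suppress=True)
s,d=load('w2.png');T=toolT(s)
k=onz(d,275.8,220.75,.177,T);h=onz(d,213,184.5,.069,T)
a=onz(d,104,88,.012,T);b=onz(d,381,87,.012,T);v=a-b
sc1=onz(d,114,99.5,.012,T)-onz(d,369,100,.012,T)
yaw=-np.arctan2(v[0],v[1]);print('yaw',np.degrees(yaw),np.degrees(-np.arctan2(sc1[0],sc1[1])),np.linalg.norm(v))
y=np.array([-np.sin(yaw),np.cos(yaw)]);x=np.array([y[1],-y[0]])
mid=(a+b)[:2]/2
print('knob',k,'head',h,'diff jig x,y',(h-k)[:2]@x,(h-k)[:2]@y,'knob jig y',(k[:2]-mid)@y,'x+115',(k[:2]-mid)@x+115e-3)
# rods / module edges
m=[onz(d,150+p/4,110+q/4,.052,T) for p,q in [(72,108),(692,124),(95,450),(668,468)]]
for i,j in [(1,0),(3,2)]:
    w=m[j]-m[i]; print('mod yaw',np.degrees(-np.arctan2(w[0],w[1])),np.linalg.norm(w))
for p in m: print('jig',(p[:2]-mid)@x+.115,(p[:2]-mid)@y)
print(goal(read_state(),[k[0],k[1],.15],yaw))
E
```

```text
yaw -24.886861951386223 -25.18825686053016 0.31373802360199043
knob [0.5396 0.0322 0.177 ] head [0.5704 0.0921 0.069 ] diff jig x,y 0.0027008340052440813 0.06725428529395167 knob jig y -0.03846231363865815 x+115 0.013141242560441788
mod yaw -26.538027039992237 0.16476228370840737
mod yaw -27.029745523100303 0.1657345048965136
jig 0.06366121550316012 0.07669925557887176
jig 0.058913709163681015 -0.08799461594149272
jig -0.03269184096864229 0.08076669412288594
jig -0.03888892843450749 -0.08485191056943993
(array([  0.62  ,  -1.8919, 101.3707]), array([-0.    , -0.0001, -0.0023]))
```

```bash
python3 -m crank '0.5 -2 50 0 0 0 0;0.5 -2 90 0 0 0 0;0.5 -2 102 0 0 0 0;0.5 -2 102 0 0 0 0;0.5 -2 102 0 0 0 100;0.5 -2 102 0 0 0 140;0.5 -2 102 0 0 0 170;0.5 -2 102 0 0 0 255;0.5 -2 102 0 0 0 255;0.5 -2 102 0 0 0 255;0.5 -2 102 0 0 0 255' 40
python3 - <<'E'
from h import *
snap('wrist','w3.png');snap('scene','s3.png');snap('side','d3.png')
s=read_state();print(s['time'],s['tool_pos'],s['wrist_force'],s['torque'],s['width'])
a=cv2.imread('pics/s3.png')[165:285,265:405];b=cv2.imread('pics/d3.png')[180:300,160:300]
cv2.imwrite('pics/sd3.png',cv2.resize(np.vstack([np.hstack([a,b])]),None,fx=2.8,fy=2.8,interpolation=cv2.INTER_CUBIC))
E
```

```text
time: 4.0
tool_pos: [0.54, 0.0327, 0.1495]
tcp_rot: [-3.067, 0.68, -0.001]
wrist_force: [0.6, -0.0, 1.8]
width: 0.219
4.15 [0.54003917 0.03270293 0.14950019] [1.9419115  0.06967535 0.0243167 ] [ 0.05229112 -0.36001887 -0.06580521] 0.22225031687813676
```

View pics/w3.png

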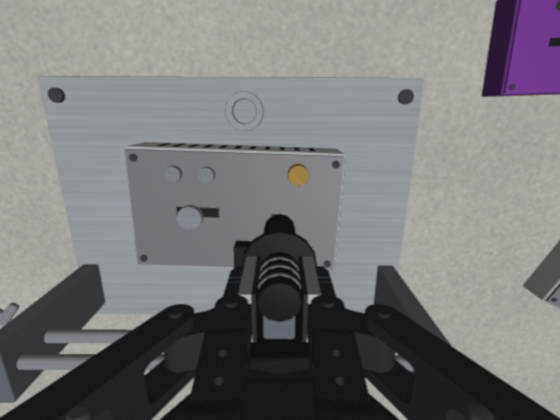

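View pics/sd3.png

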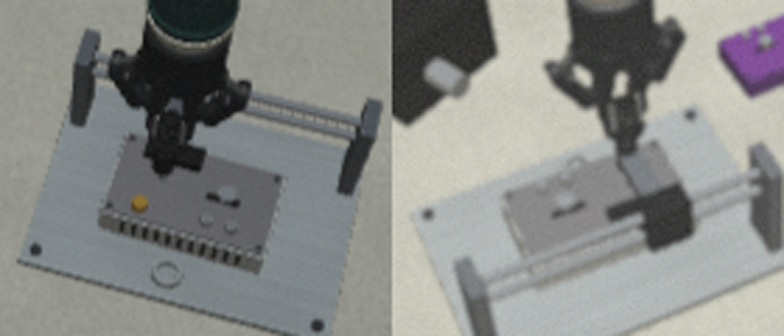

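The jaws are closed on the knob: the opening is 0.22, and in the wrist view it sits between the pads at about (279,295). Next I press it down.

```bash
python3 -m crank '0 0 3 0 0 0 255;0 0 6 0 0 0 255;0 0 9 0 0 0 255;0 0 10.5 0 0 0 255;0 0 10.5 0 0 0 255;0 0 10.5 0 0 0 255' 40
python3 - <<'E'
from h import *
snap('wrist','w4.png')
s=read_state();print(s['time'],s['tool_pos'],s['wrist_force'],s['torque'],s['width'])
E
```

```text
time: 4.9
tool_pos: [0.54, 0.0327, 0.1391]
tcp_rot: [-3.067, 0.68, -0.001]
wrist_force: [2.4, 0.2, 4.6]
width: 0.219
4.95 [0.54000948 0.03267335 0.13909932] [1.59977995 1.15294556 4.88800101] [ 0.12913758 -0.37174868  0.0236575 ] 0.2206716777560859
```

View pics/w4.png

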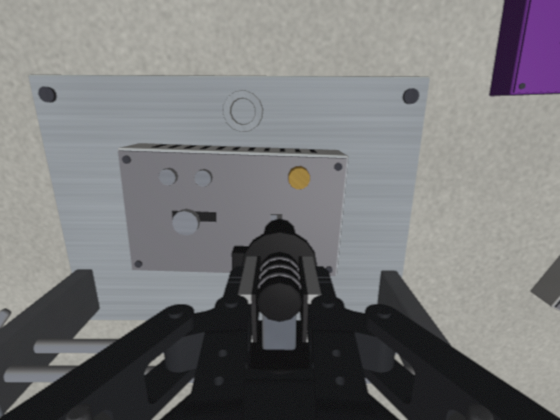

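The spring force of 4.9 N matches about 10.4 mm of press. I'll slide quickly for the first 40 mm, then feel my way.

```bash
python3 -m crank '0 -4 0 0 0 0 255;0 -10 0 0 0 0 255;0 -16 0 0 0 0 255;0 -22 0 0 0 0 255;0 -28 0 0 0 0 255;0 -34 0 0 0 0 255;0 -38 0 0 0 0 255;0 -40 0 0 0 0 255;0 -40 0 0 0 0 255;0 -40 0 0 0 0 255' 40
python3 - <<'E'
from h import *
snap('wrist','w5.png');snap('scene','s5.png')
s=read_state();R=toolT(s)[:3,:3];print(s['time'],s['tool_pos'],R.T@s['wrist_force'],R.T@s['torque'],s['width'])
E
```

```text
time: 6.2
tool_pos: [0.5572, 0.0694, 0.1391]
tcp_rot: [-3.066, 0.679, -0.002]
wrist_force: [5.0, -2.1, 4.4]
width: 0.222
6.3 [0.55719708 0.06935256 0.13908819] [ 4.48266363 -0.66707513 -5.06436681] [0.00682723 0.80120801 0.03119632] 0.22486662906035154
```

View pics/w5.png

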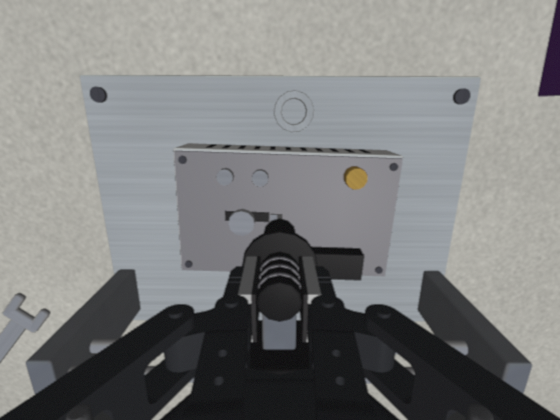

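Forces are low. The head is at (241,221) and the hook tip at (280,216), which leaves about 16–19 mm to go.

```bash
cat > f.py <<'E'
from h import *
np.set_printoptions(precision=2,suppress=True)
s=read_state();R=toolT(s)[:3,:3];p=s['tool_pos']-np.array([.5400,.0327,.1391])
print(s['time'],'moved',-(R.T@p)*1000,'F',R.T@s['wrist_force'],'M',R.T@s['torque'],s['width'])
E
python3 -m crank '0.2 -3 0 0 0 0 255;0.4 -6 0 0 0 0 255;0.5 -9 0 0 0 0 255;0.5 -11 0 0 0 0 255;0.5 -11 0 0 0 0 255' 40; python3 f.py
python3 -m crank '0 -0.5 0 0 0 0 255;0 -1 0 0 0 0 255' ; python3 f.py
```

```text
time: 6.92
tool_pos: [0.5618, 0.0791, 0.1388]
tcp_rot: [-3.067, 0.679, -0.0]
wrist_force: [4.5, -2.0, 4.5]
width: 0.218
6.925 moved [-0.15 51.22 -0.32] F [ 4.92 -0.09 -4.47] M [-0.04  0.72  0.01] 0.2183808478866164
time: 7.18
tool_pos: [0.562, 0.0795, 0.1388]
tcp_rot: [3.067, -0.68, -0.0]
wrist_force: [2.4, -3.0, 4.9]
width: 0.216
7.175 moved [-0.16 51.69 -0.33] F [ 3.44  1.68 -4.9 ] M [-0.14  0.76 -0.02] 0.21618929180800844
```

```bash
python3 -m crank '0.2 -0.5 0 0 0 0 255;0.3 -1 0 0 0 0 255' ; python3 f.py
python3 -m crank '0 -0.5 0 0 0 0 255;0 -0.8 0 0 0 0 255' ; python3 f.py
```

```text
time: 7.42
tool_pos: [0.5624, 0.0804, 0.1386]
tcp_rot: [3.067, -0.68, -0.001]
wrist_force: [2.1, -2.9, 5.3]
width: 0.219
7.425 moved [-0.14 52.7  -0.46] F [ 3.1   1.76 -5.29] M [-0.12  0.59 -0.03] 0.21858916694791086
time: 7.68
tool_pos: [0.5628, 0.0812, 0.1387]
tcp_rot: [3.067, -0.68, -0.001]
wrist_force: [1.9, -1.7, 4.8]
width: 0.218
7.675 moved [-0.19 53.58 -0.43] F [ 2.44  0.73 -4.79] M [-0.15  0.51 -0.03] 0.21845454469216938
```

```bash
python3 - <<'E'
from h import *
s,d=snap('wrist','w6.png')
a=d['pixels'][130:300,180:380,::-1]; cv2.imwrite('pics/w6z.png',cv2.resize(a,None,fx=3.5,fy=3.5,interpolation=cv2.INTER_CUBIC))
E
```

```text
(no output)
```

View pics/w6z.png

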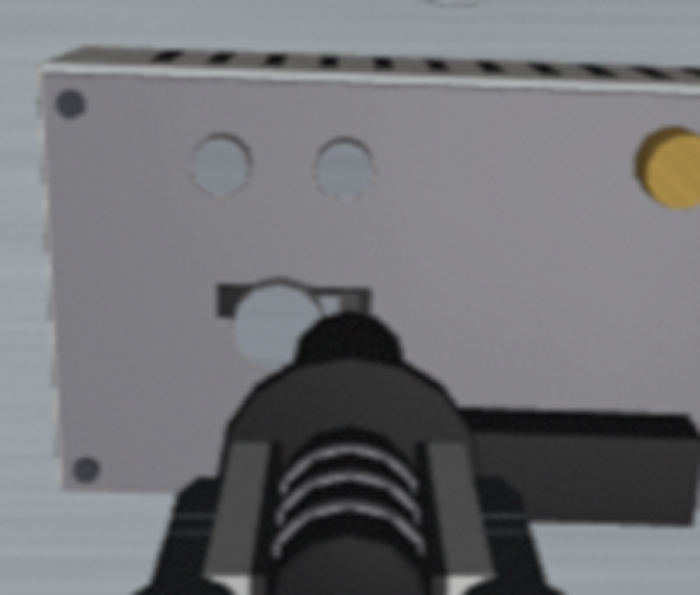

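The picture shows the head edge at (320,322) just above the hook's bright toe at (332,300). About 3–4 mm remain, so I'll keep going in small steps.

```bash
python3 -m crank '0 -0.5 0 0 0 0 255;0 -1 0 0 0 0 255' ; python3 f.py
python3 -m crank '0 -0.4 0 0 0 0 255;0 -0.8 0 0 0 0 255' ; python3 f.py
```

```text
time: 7.98
tool_pos: [0.5632, 0.0821, 0.1387]
tcp_rot: [3.067, -0.68, -0.001]
wrist_force: [1.7, -1.6, 5.6]
width: 0.221
7.975 moved [-0.19 54.59 -0.43] F [ 2.2   0.69 -5.63] M [-0.19  0.39 -0.  ] 0.22122383859136774
time: 8.22
tool_pos: [0.5636, 0.0828, 0.1387]
tcp_rot: [3.067, -0.68, -0.001]
wrist_force: [0.9, -1.3, 5.2]
width: 0.217
8.225 moved [-0.24 55.39 -0.41] F [ 1.31  0.78 -5.23] M [-0.09  0.35 -0.03] 0.2171139823963786
```

```bash
python3 -m crank '0 -0.3 0 0 0 0 255;0 -0.6 0 0 0 0 255' ; python3 f.py
python3 -m crank '0 -0.3 0 0 0 0 255;0 -0.5 0 0 0 0 255' ; python3 f.py
```

```text
time: 8.48
tool_pos: [0.5639, 0.0834, 0.1387]
tcp_rot: [3.067, -0.68, -0.001]
wrist_force: [1.3, -2.0, 4.9]
width: 0.215
8.475 moved [-0.24 55.99 -0.4 ] F [ 1.97  1.24 -4.9 ] M [-0.15  0.29 -0.08] 0.215326030586994
time: 8.72
tool_pos: [0.5641, 0.0838, 0.1387]
tcp_rot: [-3.067, 0.68, 0.001]
wrist_force: [1.2, -2.4, 4.6]
width: 0.219
8.725 moved [-0.29 56.5  -0.41] F [ 2.07  1.7  -4.58] M [-0.14  0.21  0.07] 0.21852501791138207
```

```bash
python3 -m crank '0 -0.2 0 0 0 0 255;0 -0.5 0 0 0 0 255' >/dev/null; python3 f.py
```

```text
8.975 moved [-0.29 56.64 -0.37] F [ 0.51  3.17 -5.41] M [-0.39  0.16 -0.07] 0.21605719562422082
```

```bash
python3 -m crank '0 -0.2 0 0 0 0 255;0 -0.5 0 0 0 0 255' >/dev/null; python3 f.py
python3 - <<'E'
from h import *
s,d=snap('wrist','w7.png')
a=d['pixels'][130:300,180:380,::-1]; cv2.imwrite('pics/w7z.png',cv2.resize(a,None,fx=3.5,fy=3.5,interpolation=cv2.INTER_CUBIC))
E
```

```text
9.225 moved [-0.26 56.71 -0.36] F [ 0.93  5.64 -5.73] M [-0.6   0.16 -0.02] 0.2142401660512124
```

View pics/w7z.png

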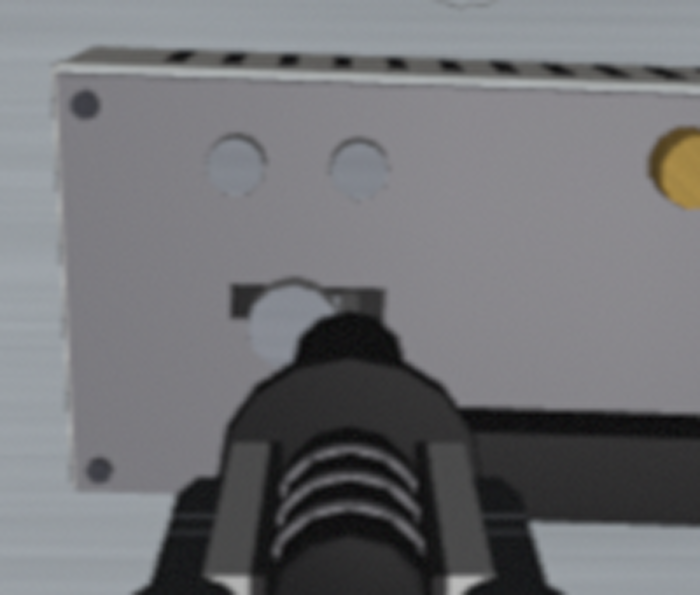

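Contact. Motion stalled at 56.7 mm and the slide force rose from 1.7 to 3.2 to 5.6 N. The picture agrees: the axis-to-head offset is about 12 mm, against 11.5 mm expected with the shank touching the head. I'll ease off the push and let the knob up slowly.

```bash
python3 -m crank '0 0.5 0 0 0 0 255;0 0.9 0 0 0 0 255;0 0.9 0 0 0 0 255' >/dev/null; python3 f.py
python3 -m crank '0 0 -0.7 0 0 0 255;0 0 -1.4 0 0 0 255;0 0 -2 0 0 0 255;0 0 -2.5 0 0 0 255;0 0 -2.5 0 0 0 255' >/dev/null; python3 f.py
```

```text
9.65 moved [-0.29 56.63 -0.38] F [ 1.36  1.45 -5.57] M [-0.22  0.14  0.01] 0.221071124179598
10.275 moved [-0.29 56.61  2.11] F [ 0.47  0.57 -3.78] M [-0.08  0.05  0.06] 0.21973006966536376
```

```bash
python3 -m crank '0 0 -0.3 0 0 0 255;0 0 -0.6 0 0 0 255' >/dev/null; python3 f.py
python3 -m crank '0 0 -0.3 0 0 0 255;0 0 -0.5 0 0 0 255' >/dev/null; python3 f.py
```

```text
10.525 moved [-0.26 56.6   2.69] F [ 0.08  0.89 -3.39] M [-0.08  0.05 -0.  ] 0.2210768405516089
10.775 moved [-0.28 56.6   3.19] F [-0.36 -0.53 -2.09] M [-0.09 -0.01  0.03] 0.21985884992231913
```

```bash
python3 -m crank '0 0 -0.2 0 0 0 255;0 0 -0.4 0 0 0 255' >/dev/null; python3 f.py
```

```text
11.025 moved [-0.3  56.59  3.6 ] F [ 0.57  0.21 -2.75] M [-0.07  0.02  0.03] 0.22148812605704757
```

```bash
python3 -m crank '0 0 -0.2 0 0 0 255;0 0 -0.4 0 0 0 255' >/dev/null; python3 f.py; python3 -m crank '0 0 0 0 0 0 255' >/dev/null; python3 f.py
```

```text
11.275 moved [-0.33 56.6   4.03] F [-0.19 -0.4  -3.97] M [-0.01 -0.03  0.01] 0.2263378991829349
11.4 moved [-0.31 56.6   4.02] F [-1.18 -0.18 -2.35] M [-0.06 -0.09  0.05] 0.21990287347120505
```

```bash
python3 -m crank '0 0 -0.2 0 0 0 255;0 0 -0.4 0 0 0 255' >/dev/null; python3 f.py; python3 -m crank '0 0 0 0 0 0 255' >/dev/null; python3 f.py
python3 - <<'E'
from h import *
s,d=snap('wrist','w8.png')
a=d['pixels'][130:300,180:380,::-1]; cv2.imwrite('pics/w8z.png',cv2.resize(a,None,fx=3.5,fy=3.5,interpolation=cv2.INTER_CUBIC))
E
```

```text
11.65 moved [-0.29 56.6   4.19] F [ 0.74  0.8  -0.28] M [ 0.04 -0.   -0.04] 0.21820183540376978
11.775 moved [-0.32 56.6   4.21] F [-0.76 -0.23  0.35] M [ 0.04 -0.01  0.04] 0.2187164157667385
```

View pics/w8z.png

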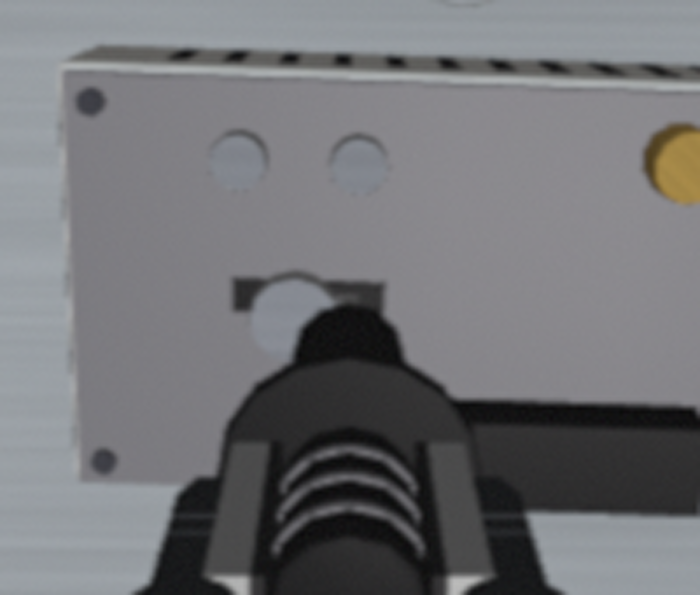

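The vertical load fell from about 3.5 N to 0 and the rise stalled, so the hook is held by the head. I'll release and retreat upward.

```bash
python3 -m crank '0 0 0 0 0 0 190;0 0 0 0 0 0 170;0 0 0 0 0 0 120;0 0 0 0 0 0 80;0 0 0 0 0 0 80' >/dev/null; python3 f.py
python3 -m crank '0 0 -10 0 0 0 80;0 0 -30 0 0 0 80;0 0 -60 0 0 0 80;0 0 -100 0 0 0 80;0 0 -140 0 0 0 80;0 0 -140 0 0 0 80;0 0 -140 0 0 0 80'
python3 f.py
python3 - <<'E'
from h import *
snap('scene','s9.png');snap('side','d9.png');s,d=snap('wrist','w9.png')
a=cv2.imread('pics/s9.png')[165:285,265:405];b=cv2.imread('pics/d9.png')[200:320,160:300]
cv2.imwrite('pics/sd9.png',cv2.resize(np.hstack([a,b]),None,fx=2.8,fy=2.8,interpolation=cv2.INTER_CUBIC))
E
```

```text
12.45 moved [-0.49 56.61  4.52] F [-0.39 -0.44 -0.18] M [-0.02 -0.01 -0.02] 0.6856974400123951
time: 13.32
tool_pos: [0.5645, 0.0838, 0.2846]
tcp_rot: [-3.067, 0.68, -0.002]
wrist_force: [0.3, 0.2, 0.0]
width: 0.685
13.325 moved [ -0.75  56.8  145.5 ] F [ 0.16 -0.26 -0.03] M [-0.03 -0.05 -0.01] 0.6848874414632757
```

View pics/sd9.png

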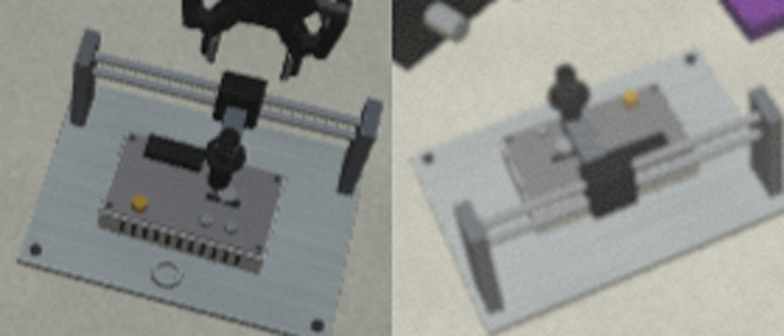

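View pics/w9.png

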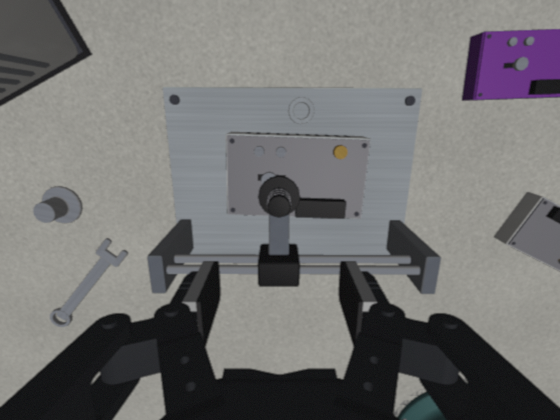

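```bash
python3 - <<'E'
from h import *
a=cv2.imread('pics/s9.png');b=cv2.imread('pics/d9.png');o=cv2.imread('pics/scene1.png')
z=lambda i,r,c:cv2.resize(i[r:r+50,c:c+60],None,fx=6.5,fy=6.5,interpolation=cv2.INTER_CUBIC)
cv2.imwrite('pics/z9.png',np.vstack([np.hstack([z(a,190,315),z(b,215,195)])]))
g=lambda i,y0,y1,x0,x1:cv2.cvtColor(i[y0:y1,x0:x1],cv2.COLOR_BGR2GRAY).astype(np.float32)
for n,w in [('module front',(232,264,298,362)),('jig far',(245,290,270,385)),('nut',(225,248,300,325))]:
    print(n,cv2.phaseCorrelate(g(o,*w),g(a,*w),cv2.createHanningWindow((w[3]-w[2],w[1]-w[0]),cv2.CV_32F)))
E
```

```text
module front ((0.0611026774564003, 0.04689271108789406), 0.9214916997589171)
jig far ((0.0160418243876137, 0.5555242445231237), 0.9623077590377243)
nut ((0.5160301984497959, -0.09339738604662884), 0.974928351243337)
```

View pics/z9.png

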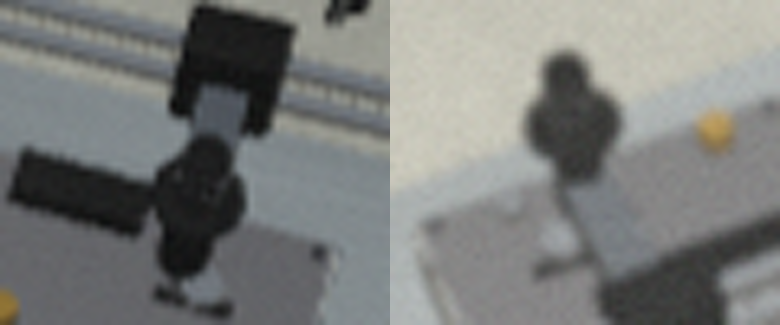

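```bash
python3 - <<'E'
from h import *
np.set_printoptions(precision=4,suppress=True)
_,sc=load('s9.png');_,si=load('d9.png');s,w=load('w9.png')
k=tri(ray(sc,315+211/6.5,190+150/6.5),ray(si,195+176/6.5,215+60/6.5));print(k, 'before .1743')
for z in (.177,.170): print(onz(sc,315+211/6.5,190+150/6.5,z),onz(si,195+176/6.5,215+60/6.5,z),onz(w,280,205,z,toolT(s)))
E
```

```text
[0.5626 0.0829 0.1694] before .1743
[0.5686 0.0827 0.177 ] [0.5563 0.0852 0.177 ] [0.5659 0.0815 0.177 ]
[0.5645 0.0846 0.17  ] [0.561  0.0811 0.17  ] [0.564  0.0823 0.17  ]
```

```bash
python3 - <<'E'
from h import *
job.finish_job()
E
```

```text
the job is handed in; nothing more can be done
```

The hook probe is connected to the post, and I handed the job in at about 13.5 s of the 43 s allowed.

**What I did:** I gripped the knob and pressed it about 10.5 mm, where the spring pushed back with about 5 N. I then slid the probe about 56.7 mm, until the shank stalled against the post's head. The slide force reached 5.6 N there, and I eased it off straight away. I let the knob up until the upward load fell to zero and the rise stopped, about 6.2 mm below the knob's rest height. Then I opened the jaws and lifted clear.

**Last checks:**
- **Robot clear:** the wrist force is about zero, and the gripper is well above the jig.
- **Hook caught:** the knob stayed down after release. Two camera views put its top about 5 mm lower than at the start. I expected about 6–7 mm, and the views themselves disagree by several mm, so this is only rough agreement.
- **Module:** its image shifted by less than 0.1 px, under about 0.3 mm.
- **Disagreement:** the same image comparison showed about 0.5 px for the brass nut and the far edge of the jig. I put that down to changed lighting and arm shadow or to image noise, because the jig is fixed and nothing touched either one, but I did not check further.

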